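Click the batch dial round to the colour of the next tube

ROBOT

A 6-joint arm with a two-finger parallel gripper is mounted at the origin on the work surface; the furniture and walls round the work are solid. World frame = base frame: x ahead of the robot, y to its left, z up, the work surface at z = 0. Lengths are in m, angles in rad, forces in N, time in s.
With the tool pointing down it reaches from about 0.3 to 0.875 m from the base axis. Payload 6.4 kg.
Tool frame: the origin (TCP) lies at the very end of the fingers, on their centre line; the grasp point (between the pads) lies 19 mm behind it; x points along the fingers, z is the direction in which the jaws open and shut, and the axes are right-handed (so a half turn about x gives the same grasp; the last joint's range is limited). The gripper opens to 85 mm and grips with 20 to 120 N. Pads are 22 mm wide; open, the fingers measure 114 mm over their backs; the gripper's body (76 mm by 85 mm) begins 54 mm behind the grasp point. The pads swing forward as they close: fully open they stand 13 mm farther back than shut.
Start: joints at [-1.539, 0.181, 1.607, -0, 1.354, -0.206], TCP at [0.135, -0.559, 0.199] pointing down, gripper open.
Joint ranges: [-2.99, 2.99], [-0.89, 2.07], [0.3, 2.58], [-1.14, 4.28], [0, 2.63], [-3.12, 3.12]. Speed limits (rad/s): [2.57, 2.57, 3.01, 3.14, 3.14, 3.14].

INTERFACE

Orientations are given as a unit quaternion [w, x, y, z].
In Python, from workcell import r gives the robot as it stands.
- The arm moves only by the tool send_rows, never from a script. Its argument "series" is one flat list of numbers, 7 for each row, row after row: the turn, a rotation vector about the tool's x, y, z in rad, then the shift along the tool's x, y, z in units of 25 mm (1.0 is 25 mm), then the closure, from -1 (fully open) to 1 (shut). In form: [ax, ay, az, x, y, z, hand, ax, ay, az, x, y, z, hand, ...]. A call has 1 to 20 rows; each row shifts and turns the pose as measured when the row begins, along the tool's axes as they then stand; what a row does not reach is not made up. A row lasts 1/8 s, in which the tool goes at most 62.5 mm and 10.7 degrees, less where a joint would pass 70% of its speed; a pose out of reach is approached as far as the arm can. A call is refused whole if a number of a shift passes 1 or a number of a turn 0.188, either way. A call with a gripper value outside its range is refused whole. The fingers move at their own pace and stop on an object; the grip force is fixed at half the most. Time passes only in rows, so rows that do not move let the fingers close. It gives the time, the measured TCP pose, the force and the opening at its end, in the units of the state.
- r.get_obs(): the state, without advancing time (a new reading comes with each control period).
- r.get_image(name): name is "scene" or "top" or "wrist"; returns a dict with "pixels" (420x560x3 uint8, red, green, blue), "range_z" (420x560 float32, m along the optical axis (not along the pixel's ray), 0 where there is no reading), "intrinsics" (3x3 intrinsics, pixels), "camera_from_world" (4x4, takes a point from world to camera coordinates). Camera axes: x right, y down, z forward; pixel columns grow to the right and rows downward; lengths in m; the calibration is good to about 2 mm. A picture is of the moment at which its call begins.
- r.finish_job(): hands the job in, once; it reports no verdict.
Trained networks look in the newest picture that a camera, given by its name, has taken for a name from the list of things; names that differ only in an ending like _2 or _b are one class to them, and where a whole thing is asked for, a point or a joint stands for the part that bears it (a point fixed in the world has none). Each returns a list of dicts, best first, with "confidence" (0 to 1); they miss things now and then, are a little off and sometimes report something else, mostly with a low value. They report only what shows in the picture. A call takes as long as a camera call. They do not tell look-alikes from the thing itself.
- r.spot_in(camera, name): "at" ([x, y, z] in m, in world coordinates, good to about 4 mm: the middle of the surface that is visible of it).
- r.tip_of(camera, name): "at" ([x, y, z] in m, in world coordinates, good to about 4 mm: a listed point, or the origin of a listed thing).
The state is a dict: "t": time; "joints": joint angles; "dq": joint speeds; "joint_torque": joint torques, N m; "tool_pos": TCP position; "tcp_rot": TCP orientation; "force": force on the tool from outside, world axes, zero at the start; "ft_torque": the same for the moment, N m; "grip_width": finger opening in m.
Only numpy, scipy, OpenCV 4.12 (cv2) and the standard library are available. Lean on these libraries where they do the work, as an engineer would, in place of code of your own. Each camera call takes 0.05 s, during which the arm holds its last target.

TASK

Set the batch dial for the next run: with a fingertip, flick its star-shaped thumbwheel round by the lugs, anticlockwise seen from above, click by click, until the lug with the cap colour (blue or orange) of the tube on the white square of the tray rests at the pointer. Do not let the wheel run past that lug, do not lift or shove the dial, and leave the tubes and everything else on the bench where they are; finish with the hand clear.

Things in the scene. Friction and masses are not known exactly. Their poses are not given: they have to be found in the camera images.
- dial_wheel (a joint): angle (rad) of the batch dial's thumbwheel about its upright axis: 0 = blue lug at the pointer, 0.785 = orange lug at the pointer; grows anticlockwise seen from above. Spring detents hold it at every multiple of 0.785 (one click, 45 deg). It starts one to three clicks short of blue, so two to four short of orange; end stops at -2.98 and 2.59.
- dial_axis (a point): point on the wheel's axis, 45 mm above the bench, half-way up the lugs; x axis level towards the pointer, z up. The wheel is a white disc of 80 mm diameter with 8 radial lugs 45 deg apart, each 10 mm wide, reaching to 60 mm from the axis, 37 to 53 mm above the bench. A hub knob rises to 62 mm above the bench.
- pointer (a point): tip of the black cone pointer on the post, 60 mm from the wheel's axis, 62 mm above the bench, pointing at the axis. At every click one lug lies in the pointer's direction from the axis, and gaps are centred 22.5 deg to either side of each lug. A gap is 31 mm wide at 52 mm from the axis, open above, outward, and below down to the foot.
- hub (a point): top of the steel hub knob on the wheel's axis, 62 mm above the bench. A push of about 2 to 4 N sideways on a lug takes the wheel over the crest half-way between two clicks; it then drops into the next click by itself, well damped, without coasting farther.
- dial: the batch dial: round grey foot, 62 mm radius, 24 mm high, 1.5 kg, loose (slides if pushed with more than about 7 N); origin at the centre of its underside below the wheel's axis, x axis towards the pointer. The pointer's post stands on its x axis, 72 to 92 mm from the axis, 30 mm wide, 62 mm high; nothing stands round the rest of the wheel.
- blue_lug (a point): top of the blue lug, 54 mm from the wheel's axis, 53 mm above the bench
- orange_lug (a point): top of the orange lug, 54 mm from the wheel's axis; it is the next lug clockwise (seen from above) from the blue one, so it comes to the pointer one click after blue
- next_place (a point): centre of the white square (52 mm wide) on the aluminium tray (66 x 140 mm, 8 mm thick, fixed): the tube standing here is the one for the next run
- waiting_place (a point): centre of the black square (52 mm wide) on the same tray, 72 mm from the white one: the other tube waits here
- blue_tube: clear 50 ml tube with a blue screw cap, standing upright, 34 mm diameter, 118 mm tall, loose; origin at the centre of its underside, z up
- orange_tube: clear 50 ml tube with an orange screw cap, standing upright, 34 mm diameter, 118 mm tall, loose; origin at the centre of its underside, z up
- reagent_a: bystander: white bottle with a black cap, 60 mm diameter, 125 mm tall, origin under its centre
- reagent_b: bystander: amber bottle with a white cap, 52 mm diameter, 104 mm tall, origin under its centre
- petri_a: bystander: closed clear dish, 90 mm diameter, 14 mm high, origin under its centre
Mind the look-alikes: they are no part of the job. What is shaped like the orange_tube but purple or yellow is not meant.

How it is judged:
At the end, for the whole second after the job is handed in: The lug whose colour is that of the cap of the tube on the white square is at the pointer to within 0.14 rad (8 deg) and the wheel is at rest; the dial stands flat within 25 mm of where it was, and both tubes stand upright (((horizontal distance between blue_tube and next_place below 0.03 m and value of joint dial_wheel between -0.14 and 0.14 rad) or (horizontal distance between orange_tube and next_place below 0.03 m and value of joint dial_wheel between 0.645 and 0.925 rad)) and velocity of joint dial_wheel between -0.1 and 0.1 rad/s and distance of dial from where it was at the start of the episode below 0.025 m and angle between dial's own z axis and vertical below 0.05 rad and angle between each of blue_tube, orange_tube's own z axis and vertical below 0.1 rad); the robot touches nothing.
It fails at once if the wheel ran past the wanted lug by more than half a click ((horizontal distance between blue_tube and next_place below 0.03 m and value of joint dial_wheel above 0.5 rad) or (horizontal distance between orange_tube and next_place below 0.03 m and value of joint dial_wheel above 1.285 rad)).
It fails at once if the dial was lifted or tipped (height (world z) of dial above 0.012 m or angle between dial's own z axis and vertical above 0.2 rad).
It fails at once if the dial was shoved more than 25 mm (distance of dial from where it was at the start of the episode above 0.025 m).
It fails at once if a tube was moved more than 15 mm (distance of any of blue_tube, orange_tube from where it was at the start of the episode above 0.015 m).
It fails at once if a bystander was moved more than 20 mm (distance of any of reagent_a, reagent_b, petri_a from where it was at the start of the episode above 0.02 m).
It also fails if it takes over 51 s, if anything falls off the work surface, if the arm or the gripper's body presses on something with over 40 N, if the wrist force passes 120 N, or if a joint passes its speed limit or range.

## Working session

There is one attempt and no reset: what is moved stays moved. The work goes in short steps, Python scripts to look and compute and a tool call to move; the robot and the scene stay as the last step left them, time stands still between calls to the robot, and variables do not carry over. Pictures are saved under pics/ and viewed, and the job is handed in when it is done.

Besides the shell and the picture viewer there is one more tool, called after "Request:" as a command line: name --argument value ..., lists and objects as JSON in quotes. send_rows: Moves the arm, as the interface text tells. Its arguments: {"type":"object","properties":{"series":{"type":"array"}},"required":["series"]}

```bash
mkdir -p pics; ls; cat > h.py <<'E'
from workcell import r
import numpy as np, cv2
def save(im,n,crop=None,s=1):
    p=im["pixels"][:,:,::-1]
    if crop: a,b,c,d=crop; p=p[b:d,a:c]
    if s!=1: p=cv2.resize(p,None,fx=s,fy=s,interpolation=cv2.INTER_CUBIC)
    cv2.imwrite("pics/"+n,p)
def world(im,u,v):
    K=im["intrinsics"];z=im["range_z"][int(v),int(u)]
    p=np.array([(u-K[0,2])/K[0,0]*z,(v-K[1,2])/K[1,1]*z,z,1])
    return (np.linalg.inv(im["camera_from_world"])@p)[:3]
def pix(im,P):
    c=im["camera_from_world"]@np.append(P,1);q=im["intrinsics"]@c[:3];return q[:2]/q[2]
E
python3 - <<'E'
from h import *
for c in("scene","top"):
    im=r.get_image(c);save(im,c+"0.png")
    for n in ["dial_axis","pointer","hub","blue_lug","orange_lug","dial","next_place","waiting_place","blue_tube","orange_tube","reagent_a","reagent_b","petri_a"]:
        print(c,n,[(np.round(d["at"],3),round(d["confidence"],2),np.round(pix(im,d["at"]))) for d in r.tip_of(c,n)[:3]])
print(r.get_obs())
E
```

```text
pics
scene dial_axis [(array([ 0.481, -0.137,  0.045]), 0.59, array([302., 189.])), (array([ 0.423, -0.142,  0.054]), 0.23, array([323., 192.]))]
scene pointer [(array([ 0.539, -0.135,  0.064]), 0.58, array([282., 178.]))]
scene hub [(array([ 0.482, -0.138,  0.063]), 0.86, array([302., 184.]))]
scene blue_lug [(array([ 0.443, -0.182,  0.049]), 0.69, array([321., 183.]))]
scene orange_lug [(array([ 0.422, -0.142,  0.057]), 0.89, array([323., 191.])), (array([ 0.537, -0.136,  0.065]), 0.63, array([283., 178.]))]
scene dial [(array([ 0.476, -0.142, -0.001]), 0.59, array([303., 202.]))]
scene next_place [(array([0.529, 0.148, 0.008]), 0.7, array([232., 264.]))]
scene waiting_place [(array([0.522, 0.224, 0.006]), 0.76, array([217., 290.]))]
scene blue_tube [(array([0.525, 0.142, 0.011]), 0.61, array([235., 262.])), (array([ 0.59 , -0.316,  0.003]), 0.42, array([292., 160.]))]
scene orange_tube [(array([ 0.605,  0.068, -0.   ]), 0.97, array([223., 235.])), (array([ 0.533,  0.03 , -0.002]), 0.94, array([255., 235.])), (array([ 0.602,  0.294, -0.001]), 0.82, array([167., 302.]))]
scene reage
[... 1527 characters left out ...]
301,  0.001]), 0.78, array([386., 249.]))]
{'t': 1.4, 'joints': array([-1.53929051e+00,  1.80778112e-01,  1.60700749e+00, -3.23092999e-05,
        1.35377254e+00, -2.06304955e-01]), 'dq': array([-0.00169228, -0.00066082,  0.00070411,  0.00151542, -0.00189597,
       -0.00135623]), 'joint_torque': array([ 5.91463049e-04, -4.44832885e+01, -3.51681054e+01, -2.66737452e-04,
        7.83321157e-04,  2.22486119e-05]), 'tool_pos': array([ 0.13545981, -0.55883626,  0.19879715]), 'tcp_rot': array([ 0.55578305,  0.43713839,  0.55578446, -0.43717143]), 'force': array([-0.62608154, -0.0604318 ,  0.67091079]), 'ft_torque': array([-0.00298247, -0.01301735,  0.0851804 ]), 'grip_width': 0.08543756345208263}
```

View images.

```bash
python3 - <<'E'
from h import *
im=r.get_image("top");save(im,"t_dial.png",(270,150,430,270),5);save(im,"t_tray.png",(140,140,280,240),5)
im=r.get_image("scene");save(im,"s_dial.png",(250,120,370,220),6);
E
```

```text
(no output)
```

View pics/top0.png

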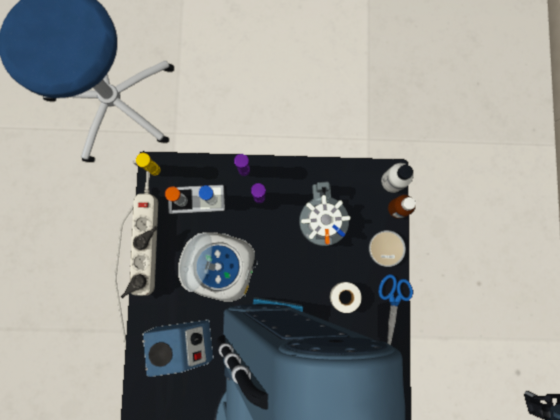

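View pics/scene0.png

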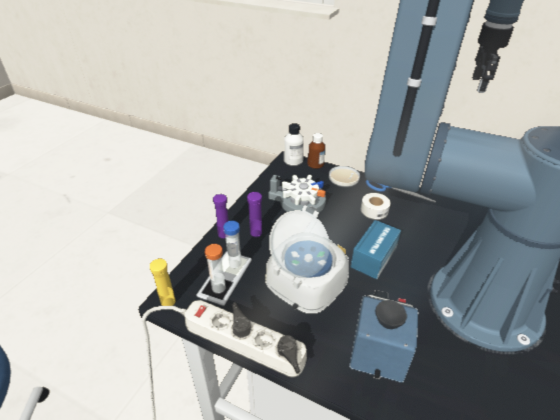

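View pics/t_dial.png

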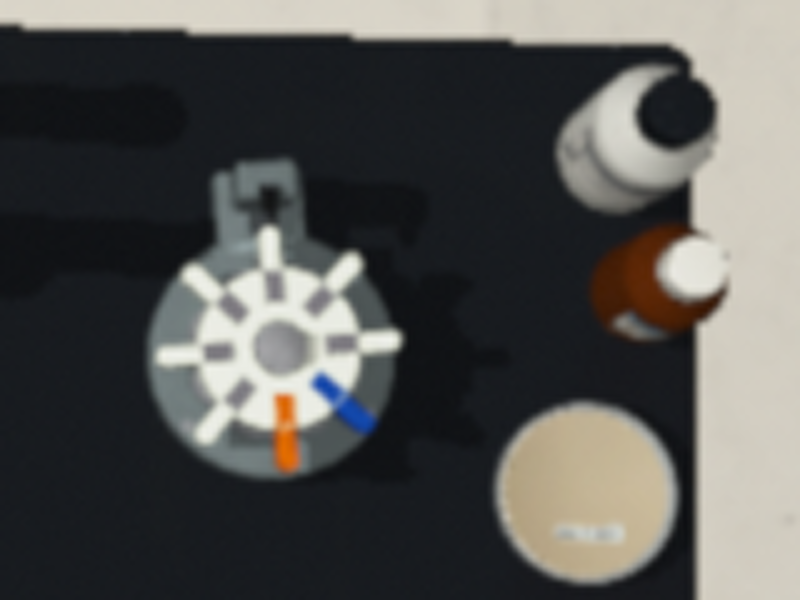

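View pics/t_tray.png

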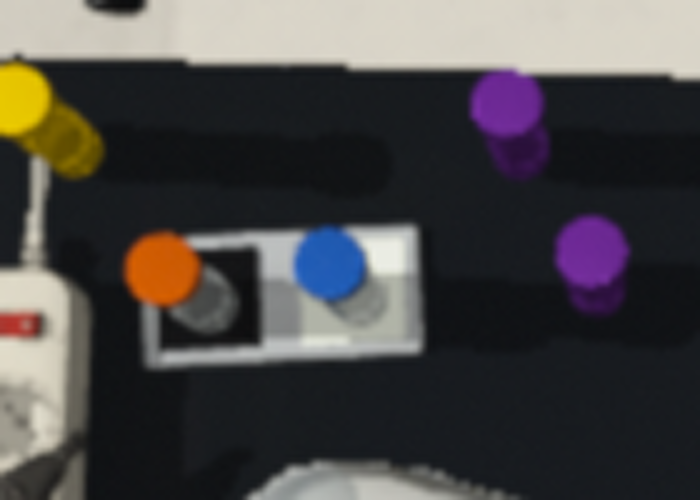

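View pics/s_dial.png

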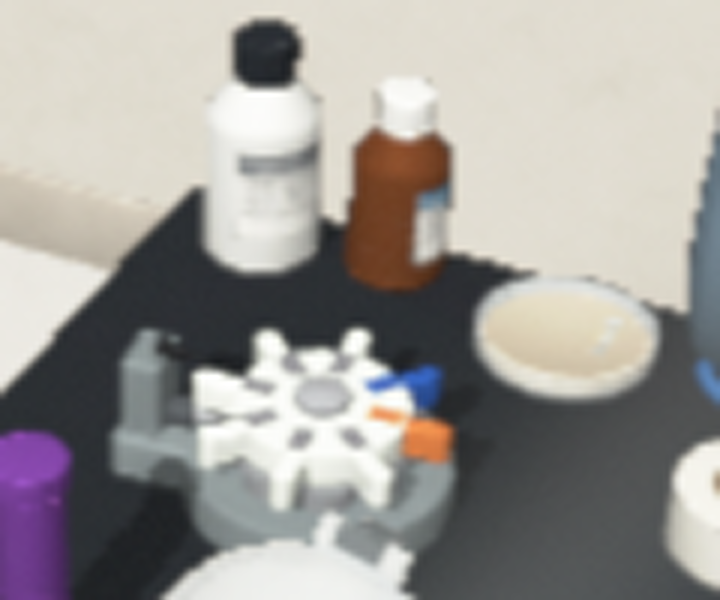

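Blue tube (cap at 327,262 in the tray crop, about (205,192) in the top view) stands on the white square. Orange is on the black one; the purple and yellow tubes at (241,160), (258,191) and (145,160) are look-alikes and are ignored. The blue lug is at (340,235), lower right, and the pointer is at the top, so blue needs 3 clicks. Next I'll plan the approach.

```bash
cat >> h.py <<'E'
from scipy.spatial.transform import Rotation as R
def cur():
    o=r.get_obs();q=o["tcp_rot"];return o["tool_pos"],R.from_quat([q[1],q[2],q[3],q[0]])
def Rt(zdir): # tool down, jaw direction at world angle zdir (rad)
    x=np.array([0,0,-1.]);z=np.array([np.cos(zdir),np.sin(zdir),0]);return R.from_matrix(np.c_[x,np.cross(z,x),z])
def rel(P,Rn):
    p,q=cur();return np.round((q.inv()*Rn).as_rotvec(),3),np.round(q.inv().apply(np.array(P)-p)/.025,2)
E
python3 - <<'E'
from h import *
p,q=cur();print(q.as_matrix().round(3)); M=q.as_matrix();print(np.degrees(np.arctan2(M[1,2],M[0,2])),r.get_obs()["t"])
for a in (0,90,180,-90): print(a,rel([.36,-.139,.2],Rt(np.radians(a))))
E
```

```text
[[-0.     0.972  0.236]
 [ 0.     0.236 -0.972]
 [-1.    -0.    -0.   ]]
-76.37319107393269 1.5
0 (array([-1.333, -0.   , -0.   ]), array([ -0.05,  12.68, -14.2 ]))
90 (array([-2.904, -0.   , -0.   ]), array([ -0.05,  12.68, -14.2 ]))
180 (array([ 1.809, -0.   ,  0.   ]), array([ -0.05,  12.68, -14.2 ]))
-90 (array([ 0.238, -0.   ,  0.   ]), array([ -0.05,  12.68, -14.2 ]))
```

Request:
send_rows --series '[0,0,0,0,0.7,-0.79,1,0,0,0,0,0.7,-0.79,1,0,0,0,0,0.7,-0.79,1,0,0,0,0,0.7,-0.79,1,0,0,0,0,0.7,-0.79,1,0,0,0,0,0.7,-0.79,1,0,0,0,0,0.7,-0.79,1,0,0,0,0,0.7,-0.79,1,0,0,0,0,0.7,-0.79,1,0,0,0,0,0.7,-0.79,1,0,0,0,0,0.7,-0.79,1,0,0,0,0,0.7,-0.79,1,0,0,0,0,0.7,-0.79,1,0,0,0,0,0.7,-0.79,1,0,0,0,0,0.7,-0.79,1,0,0,0,0,0.7,-0.79,1,0,0,0,0,0.7,-0.79,1,0,0,0,0,0.7,-0.79,1]'

```text
t: 3.75
tool_pos: [0.3646, -0.1283, 0.2003]
tcp_rot: [0.557, 0.438, 0.552, -0.439]
force: [0.4, 0.7, 0.2]
grip_width: -0.0
```

```bash
python3 - <<'E'
from h import *
im=r.get_image("wrist");save(im,"w1.png");print(np.round(r.get_obs()["tool_pos"],4),r.get_obs()["t"],r.get_obs()["grip_width"])
np.savez("w1.npz",**im)
for n in ["hub","pointer","blue_lug","dial_axis"]: print(n,[(np.round(d["at"],3),round(d["confidence"],2),np.round(pix(im,d["at"]))) for d in r.tip_of("wrist",n)[:3]])
E
```

```text
[ 0.3654 -0.126   0.2002] 3.8 -4.2770068998970436e-05
hub [(array([ 0.484, -0.143,  0.06 ]), 0.77, array([329.,  49.]))]
pointer []
blue_lug [(array([ 0.446, -0.181,  0.048]), 0.71, array([356., 106.]))]
dial_axis [(array([ 0.473, -0.136,  0.045]), 0.82, array([316.,  62.])), (array([ 0.447, -0.182,  0.05 ]), 0.34, array([358., 106.]))]
```

View pics/w1.png

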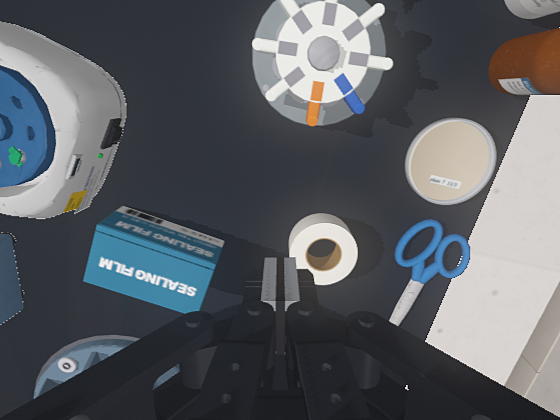

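```bash
python3 - <<'E'
from h import *
im=np.load("w1.npz");p,q=cur()
D=im["range_z"];K=im["intrinsics"];v,u=np.mgrid[0:420,0:560]
C=np.stack([(u-K[0,2])/K[0,0]*D,(v-K[1,2])/K[1,1]*D,D,np.ones_like(D)],-1).reshape(-1,4)
W=(C@np.linalg.inv(im["camera_from_world"]).T)[:,:3]
T=q.inv().apply(W-p)*1000
m=(D.ravel()>0)&(T[:,0]>-150)&(T[:,0]<8)&(abs(T[:,2])<90)&(abs(T[:,1])<70)
T=T[m]
for a in range(-80,8,5):
    s=T[(T[:,0]>=a)&(T[:,0]<a+5)]
    if len(s): print(a,len(s),s.min(0).round(1),s.max(0).round(1))
print("cam pos in tool",q.inv().apply(np.linalg.inv(im["camera_from_world"])[:3,3]-p))
# disk/lugs
W2=W[(D.ravel()>0)]; px=im["pixels"].reshape(-1,3)[D.ravel()>0].astype(int)
near=np.hypot(W2[:,0]-.482,W2[:,1]+.14)<.07
h=near&(W2[:,2]>.056)&(W2[:,2]<.07); 
print("hub",W2[h&(np.hypot(W2[:,0]-.482,W2[:,1]+.14)<.02)].mean(0))
lug=near&(W2[:,2]>.045)&(W2[:,2]<.058)
c=W2[h&(np.hypot(W2[:,0]-.482,W2[:,1]+.14)<.02)].mean(0)[:2]
d=W2[lug]-np.append(c,0);rr=np.hypot(d[:,0],d[:,1]);a=np.arctan2(d[:,1],d[:,0]);s=(rr>.044)&(rr<.062)
z=np.exp(8j*a[s]).mean();print("lug phase deg",np.degrees(np.angle(z))/8,abs(z),s.sum())
b=(px[:,2]>150)&(px[:,0]<100)&near;print("blue dir",np.degrees(np.arctan2(*(W2[b].mean(0)[:2]-c)[::-1])),W2[b].mean(0))
E
```

```text
-80 997 [-80.   -9.8 -30.6] [-75.   15.4  29.5]
-75 842 [-75.  -10.4 -17. ] [-70.   13.8  16.4]
-70 343 [-70.  -10.  -13.9] [-65.   13.1  13. ]
-65 517 [-64.9   7.1 -14.1] [-60.   12.8  13.1]
-60 462 [-60.    7.1 -14.1] [-55.   12.7  13.2]
-55 439 [-55.    6.9 -14. ] [-50.   12.7  13.1]
-50 374 [-50.   7. -14.] [-45.   12.6  13.1]
-45 311 [-45.    7.2 -14. ] [-40.   12.7  12.6]
-40 86 [-40.   11.2  -7.1] [-36.3  12.4   5.7]
-35 1 [-34.8  10.5   5.4] [-34.8  10.5   5.4]
cam pos in tool [-0.17649574  0.07903756 -0.00022637]
hub [ 0.47978588 -0.1394076   0.06131549]
lug phase deg 5.520932290632413 0.8956914181740154 1478
blue dir -129.24411223066414 [ 0.45389319 -0.17110532  0.05458003]
```

```bash
python3 - <<'E'
from h import *
im=np.load("w1.npz");p,q=cur();print(im["camera_from_world"].round(3))
for a in (0,-19,-38,-60):print(a,pix(im,p+q.apply([a/1000,.011,0])))
for v in range(250,320,6): print(v,im["range_z"][v,240:320:6].round(3))
E
```

```text
[[ 0.23  -0.973  0.007 -0.211]
 [-0.928 -0.217  0.303  0.271]
 [-0.293 -0.076 -0.953  0.48 ]
 [ 0.     0.     0.     1.   ]]
0 [280.48020336 227.27976649]
-19 [280.55044283 241.54312754]
-38 [280.63733557 259.18822762]
-60 [280.76778095 285.67746019]
250 [0.409 0.409 0.41  0.408 0.409 0.411 0.409 0.409 0.411 0.375 0.375 0.377
 0.409 0.409]
256 [0.411 0.413 0.412 0.412 0.413 0.412 0.414 0.411 0.412 0.378 0.377 0.377
 0.411 0.412]
262 [0.414 0.414 0.414 0.415 0.147 0.148 0.147 0.147 0.148 0.148 0.38  0.38
 0.393 0.399]
268 [0.418 0.417 0.417 0.416 0.143 0.142 0.143 0.143 0.144 0.143 0.381 0.382
 0.381 0.386]
274 [0.419 0.417 0.147 0.146 0.138 0.138 0.138 0.138 0.138 0.138 0.146 0.147
 0.146 0.385]
280 [0.422 0.142 0.141 0.142 0.135 0.133 0.135 0.134 0.133 0.134 0.142 0.141
 0.142 0.385]
286 [0.422 0.139 0.137 0.138 0.132 0.129 0.13  0.13  0.129 0.129 0.137 0.138
 0.137 0.424]
292 [0.427 0.134 0.134 0.134 0.127 0.126 0.127 0.125 0.126 0.125 0.133 0.133
 0.133 0.428]
298 [0.43  0.129 0.13  0.129 0.122 0.122 0.123 0.122 0.123 0.121 0.129 0.129
 0.128 0.429]
304 [0.43  0.117 0.113 0.114 0.117 0.    0.122 0.121 0.12  0.116 0.114 0.114
 0.117 0.117]
310 [0.112 0.114 0.111 0.111 0.112 0.114 0.122 0.121 0.115 0.114 0.112 0.112
 0.112 0.113]
316 [0.111 0.11  0.111 0.111 0.111 0.112 0.123 0.123 0.112 0.112 0.11  0.11
 0.11  0.109]
```

```bash
python3 - <<'E'
from h import *
im=r.get_image("scene");p,q=cur()
t=pix(im,p);print(t,[pix(im,p+q.apply([a/1000,0,0])).round(1) for a in(-19,-38,-73)])
u,v=t.astype(int);save(im,"s2.png",(u-50,v-60,u+50,v+40),7)
cz=(im["camera_from_world"]@np.append(p,1))[2];print(cz)
print(im["range_z"][v-30:v+6:3,u-15:u+16:3].round(2))
E
```

```text
[349.40093904 151.85999351] [array([350.4, 144.8]), array([351.4, 137.6]), array([353.4, 123.8])]
0.929898526041527
[[2.13 2.11 2.12 2.1  2.09 0.83 0.82 0.83 0.82 2.05 2.05]
 [2.13 2.13 0.   2.12 2.11 0.84 0.85 0.85 0.84 2.07 2.06]
 [2.15 2.14 2.13 2.12 2.12 0.86 0.86 0.85 0.85 2.08 2.07]
 [2.16 2.15 2.14 2.14 2.13 0.89 0.88 0.88 0.88 2.08 2.09]
 [2.17 2.16 2.16 2.15 2.14 0.89 0.89 0.88 0.89 2.1  2.09]
 [2.18 2.18 2.16 2.15 2.14 0.9  0.89 0.89 2.1  2.09 2.1 ]
 [2.19 2.17 2.18 2.18 2.16 0.9  0.89 0.89 2.12 2.12 2.12]
 [2.21 2.19 2.19 2.18 2.18 2.16 2.15 2.14 2.13 2.13 2.13]
 [2.22 2.2  2.19 2.19 2.17 2.18 2.16 2.16 2.14 2.14 2.13]
 [2.23 2.21 2.21 2.21 2.19 2.18 2.15 2.15 2.16 2.14 2.15]
 [2.24 2.23 2.21 2.22 2.2  2.2  2.19 2.18 2.17 2.17 2.15]
 [2.23 2.24 2.23 2.22 2.2  2.21 2.19 2.19 2.18 2.17 2.16]]
```

View pics/s2.png

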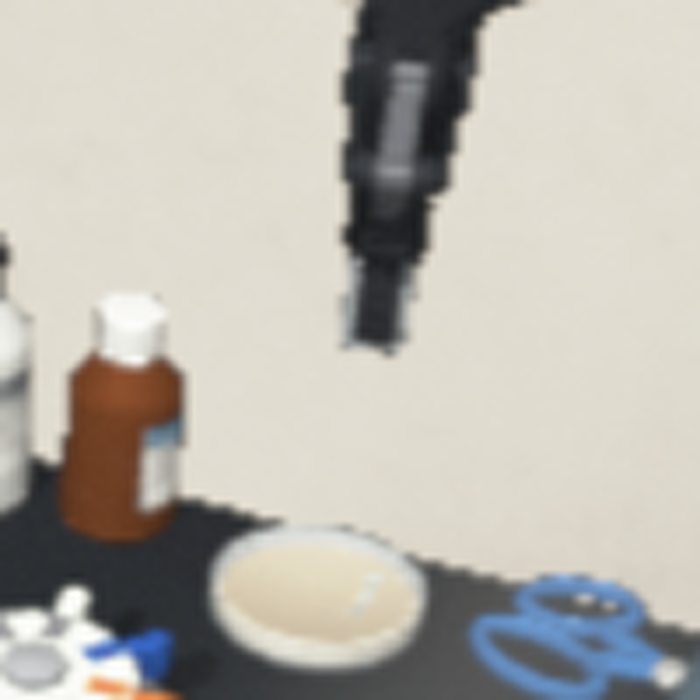

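```bash
python3 - <<'E'
from h import *
im=r.get_image("scene");p,q=cur()
K=im["intrinsics"];L=[]
for v in range(100,150):
  for u in range(340,365):
    if 0<im["range_z"][v,u]<1.1: L.append([*world(im,u,v),u,v])
L=np.array(L);T=q.inv().apply(L[:,:3]-p)*1000
for v in range(120,150,2):
  s=T[L[:,4]==v]
  if len(s): print(v,len(s),s.min(0).round(),s.max(0).round())
print(p,r.get_obs()["joints"],r.get_obs()["t"])
E
```

```text
120 13 [-113.  -15.  -56.] [-81.   9.   6.]
122 12 [-105.  -13.  -50.] [-100.    9.  -46.]
124 13 [-97. -14. -44.] [-80.  11. -11.]
126 12 [-89. -15. -37.] [-83.   8. -27.]
128 11 [-81. -13. -31.] [-64.   8.  -3.]
130 10 [-65. -12. -13.] [-60.   8.  -4.]
132 10 [-60. -13. -14.] [-53.   7.  -3.]
134 10 [-57. -11. -16.] [-48.   9.  -3.]
136 10 [-50. -12. -13.] [-45.   8.  -4.]
138 9 [-46. -12. -15.] [-39.   7.  -3.]
140 8 [-38. -11.  -8.] [-35.   5.  -4.]
[ 0.36387384 -0.1297788   0.20008946] [-0.6499108  -0.2838622   2.04763372 -0.0027181   1.37100101  0.6889807 ] 4.1
```

```bash
cat >> h.py <<'E'
c=np.array([.481,-.1395])
def stroke(th,rad=.055): a=np.radians(th);return np.append(c+rad*np.array([np.cos(a),np.sin(a)]),0)
def where():
    o=r.get_obs();p,q=cur();d=p[:2]-c;M=q.as_matrix();print("t",o["t"],"p",p.round(4),"rad",np.hypot(*d).round(4),"ang",np.degrees(np.arctan2(d[1],d[0])).round(1)%360,"jaw",np.degrees(np.arctan2(M[1,2],M[0,2])).round(1),"tilt",M[2,0].round(4),"F",o["force"].round(2))
E
python3 - <<'E'
from h import *
where();print(rel(stroke(163)+[0,0,.11],Rt(np.radians(-107))))
E
```

```text
t 4.1 p [ 0.3639 -0.1298  0.2001] rad 0.1175 ang 175.3 jaw -76.7 tilt -1.0 F [-0.03  0.25 -0.68]
(array([ 0.529,  0.006, -0.004]), array([3.61, 2.56, 0.32]))
```

Request:
send_rows --series '[0,0,0,0.6,0.43,0.05,1,0,0,0,0.6,0.43,0.05,1,0,0,0,0.6,0.43,0.05,1,0,0,0,0.6,0.43,0.05,1,0,0,0,0.6,0.43,0.05,1,0,0,0,0.6,0.43,0.05,1,0.13,0,0,0,0,0,1,0.13,0,0,0,0,0,1,0.13,0,0,0,0,0,1,0.13,0,0,0,0,0,1,0,0,0,0,0,0,1]'

```text
t: 5.48
tool_pos: [0.428, -0.1337, 0.1073]
tcp_rot: [-0.417, -0.572, -0.411, 0.574]
force: [0.4, -0.3, -0.2]
grip_width: -0.0004
```

```bash
python3 - <<'E'
from h import *
where();print(rel(stroke(163)+[0,0,.065],Rt(np.radians(-107))))
im=r.get_image("wrist");save(im,"w2.png");im=r.get_image("scene");save(im,"s3.png",(240,90,380,210),5)
E
```

```text
t 5.475 p [ 0.428  -0.1337  0.1073] rad 0.0533 ang 173.8 jaw -108.3 tilt -1.0 F [ 0.43 -0.26 -0.22]
(array([-0.023,  0.007, -0.005]), array([ 1.69, -0.12, -0.41]))
```

View pics/w2.png

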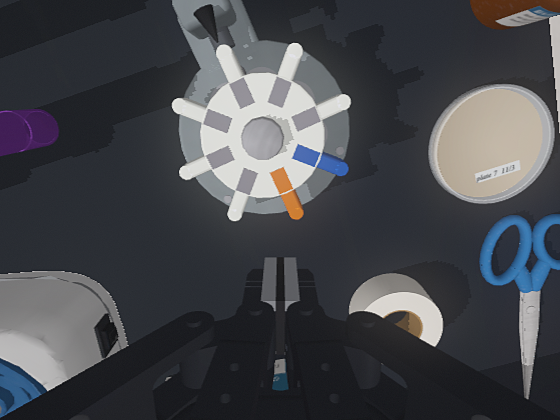

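View pics/s3.png

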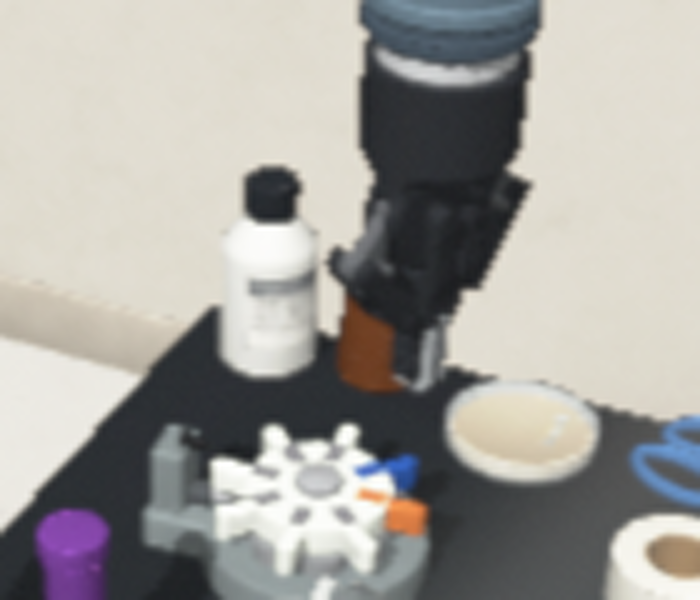

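```bash
cat > ph.py <<'E'
from h import *
def phase(cam="wrist",show=True):
    im=r.get_image(cam);D=im["range_z"];K=im["intrinsics"];v,u=np.mgrid[0:420,0:560]
    C=np.stack([(u-K[0,2])/K[0,0]*D,(v-K[1,2])/K[1,1]*D,D,np.ones_like(D)],-1).reshape(-1,4)
    W=(C@np.linalg.inv(im["camera_from_world"]).T)[:,:3];px=im["pixels"].reshape(-1,3).astype(int)
    near=(D.ravel()>0)&(np.hypot(W[:,0]-c[0],W[:,1]-c[1])<.075)
    hub=near&(W[:,2]>.057)&(W[:,2]<.067)&(np.hypot(W[:,0]-c[0],W[:,1]-c[1])<.02)
    h=np.array([np.nan]*3)
    if hub.sum()>5:h=W[hub].mean(0)
    print(cam,"hub",h.round(4),hub.sum(),W[hub,:2].ptp(0) if hub.sum() and hasattr(W,'ptp') else (np.ptp(W[hub,:2],0) if hub.sum() else ''))
    d=W[:,:2]-c;rr=np.hypot(*d.T);a=np.arctan2(d[:,1],d[:,0])
    s=near&(W[:,2]>.045)&(W[:,2]<.058)&(rr>.044)&(rr<.062);z=np.exp(8j*a[s]).mean()
    print("phase",(np.degrees(np.angle(z))/8).round(2),s.sum())
    for n,b in (("blue",(px[:,2]>px[:,0]+80)),("orange",(px[:,0]>px[:,2]+80)&(px[:,0]>130))):
        b=b&near&(W[:,2]>.04)
        if b.sum()>5: print(n,b.sum(),np.degrees(np.arctan2(*(W[b].mean(0)[:2]-c)[::-1])).round(1))
    return im
if __name__=="__main__":
    phase("wrist");phase("top")
E
python3 ph.py
```

```text
wrist hub [ 0.4806 -0.1402  0.0617] 1400 [0.02593518 0.02973366]
phase 5.32 2972
blue 747 -130.2
orange 719 -173.9
top hub [nan nan nan] 0 
phase 7.75 36
```

Request:
send_rows --series '[-0.01,0,0,0,-0.06,-0.2,1,-0.01,0,0,0,-0.06,-0.2,1,0,0,0,0.55,0,0,1,0,0,0,0.55,0,0,1,0,0,0,0.55,0,0,1,0,0,0,0,0,0,1]'

```text
t: 6.42
tool_pos: [0.4276, -0.1216, 0.0621]
tcp_rot: [-0.424, -0.567, -0.419, 0.569]
force: [-0.4, -0.4, 0.1]
grip_width: 0.0002
```

```bash
python3 - <<'E'
from h import *
where();print(rel(stroke(163)+[0,0,.03],Rt(np.radians(-107))))
im=r.get_image("wrist");save(im,"w3.png");im=r.get_image("scene");save(im,"s4.png",(240,90,380,210),5)
E
```

```text
t 6.425 p [ 0.4276 -0.1216  0.0621] rad 0.0563 ang 161.5 jaw -106.8 tilt -1.0 F [-0.4  -0.41  0.11]
(array([ 0.003,  0.007, -0.003]), array([1.29, 0.05, 0.05]))
```

View pics/w3.png

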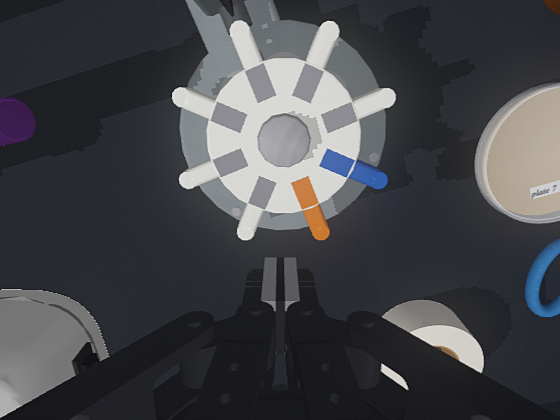

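View pics/s4.png

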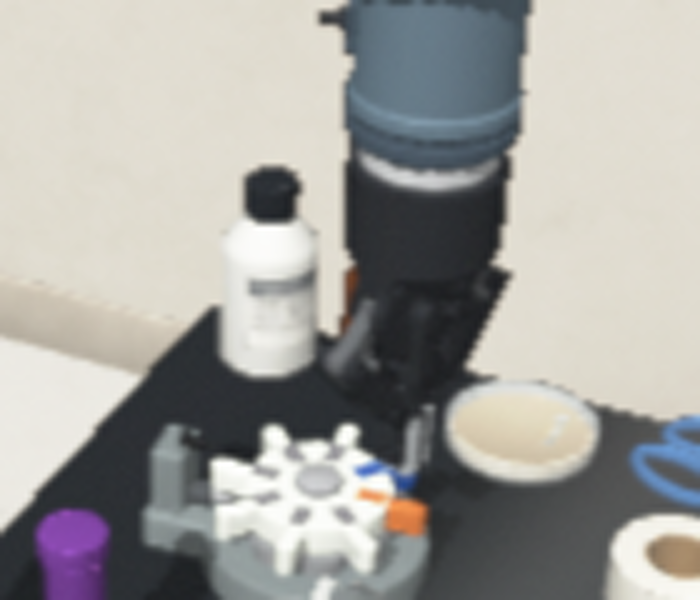

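Request:
send_rows --series '[0,0,0,0.4,0.03,0.03,1,0,0,0,0.4,0,0,1,0,0,0,0.4,0,0,1,0,0,0,0,0,0,1]'

```text
t: 7.02
tool_pos: [0.4299, -0.124, 0.032]
tcp_rot: [-0.425, -0.567, -0.418, 0.569]
force: [0.2, -0.7, 0.9]
grip_width: 0.0003
```

```bash
python3 - <<'E'
from h import *
where();print(rel(stroke(163)+[0,0,.0],Rt(np.radians(-107))))
im=r.get_image("wrist");save(im,"w4.png");im=r.get_image("scene");save(im,"s5.png",(240,90,380,210),5)
E
```

```text
t 7.025 p [ 0.4299 -0.124   0.032 ] rad 0.0534 ang 163.1 jaw -106.8 tilt -0.9999 F [ 0.2  -0.7   0.91]
(array([ 0.003,  0.008, -0.007]), array([ 1.28, -0.07, -0.02]))
```

View pics/w4.png

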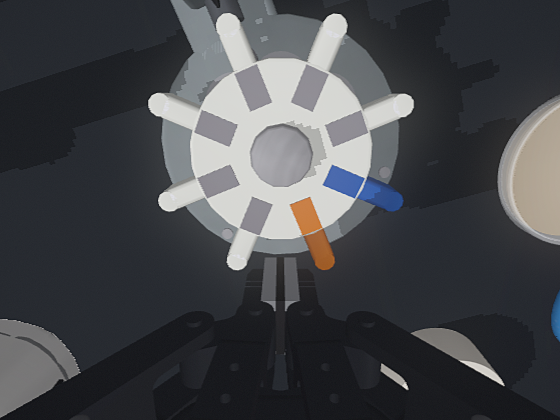

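View pics/s5.png

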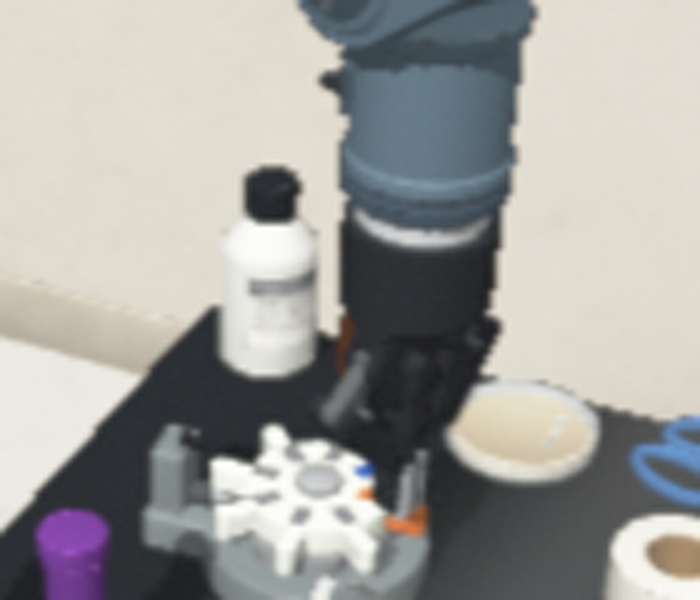

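Request:
send_rows --series '[0,0,0,0.2,-0.05,0,1,0,0,0,0.2,0,0,1,0,0,0,0.2,0,0,1,0,0,0,0,0,0,1]'

```text
t: 7.62
tool_pos: [0.4299, -0.1244, 0.0174]
tcp_rot: [-0.426, -0.568, -0.417, 0.568]
force: [-0.4, 0.3, 0.2]
grip_width: 0.0001
```

```bash
python3 - <<'E'
from h import *
where();print(rel(stroke(163)+[0,0,.0],Rt(np.radians(-107))))
im=r.get_image("wrist");save(im,"w5.png",(150,150,410,330),3)
E
```

```text
t 7.625 p [ 0.4299 -0.1244  0.0174] rad 0.0533 ang 163.5 jaw -106.8 tilt -0.9999 F [-0.36  0.35  0.2 ]
(array([ 0.003,  0.008, -0.01 ]), array([ 0.69, -0.07, -0.03]))
```

View pics/w5.png

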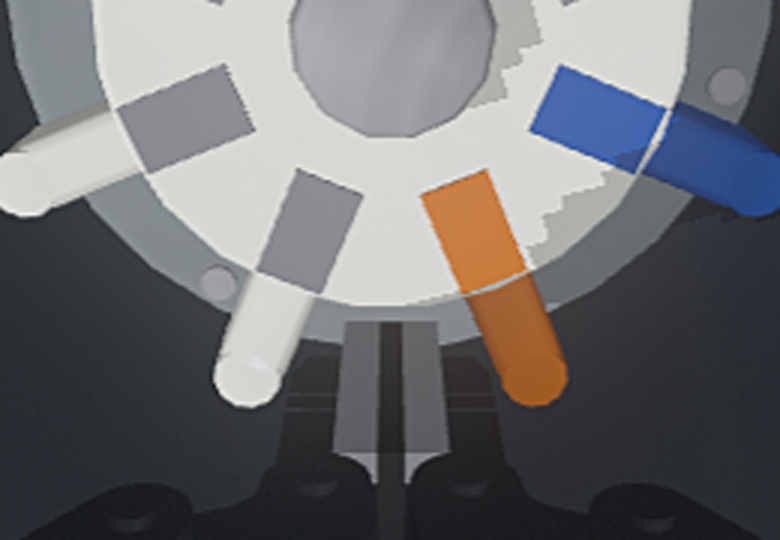

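Request:
send_rows --series '[0,0,0,0.23,-0.1,0,1,0,0,0,0.23,-0.09,0,1,0,0,0,0.23,0,0,1,0,0,0,0,0,0,1]'

```text
t: 8.18
tool_pos: [0.4252, -0.1232, -0.0009]
tcp_rot: [-0.426, -0.568, -0.417, 0.568]
force: [-0.8, 0.4, 0.5]
grip_width: 0.0002
```

```bash
python3 - <<'E'
from h import *
where();print(rel(stroke(180,.058)+[0,0,.0],Rt(np.radians(-90))))
im=r.get_image("wrist");save(im,"w6.png",(150,150,410,330),3)
im=r.get_image("scene");save(im,"s6.png",(240,90,380,210),5)
E
```

```text
t 8.175 p [ 0.4252 -0.1232 -0.0009] rad 0.0581 ang 163.7 jaw -106.8 tilt -0.9999 F [-0.81  0.44  0.47]
(array([-0.294,  0.01 , -0.009]), array([-0.03,  0.1 ,  0.65]))
```

View pics/w6.png

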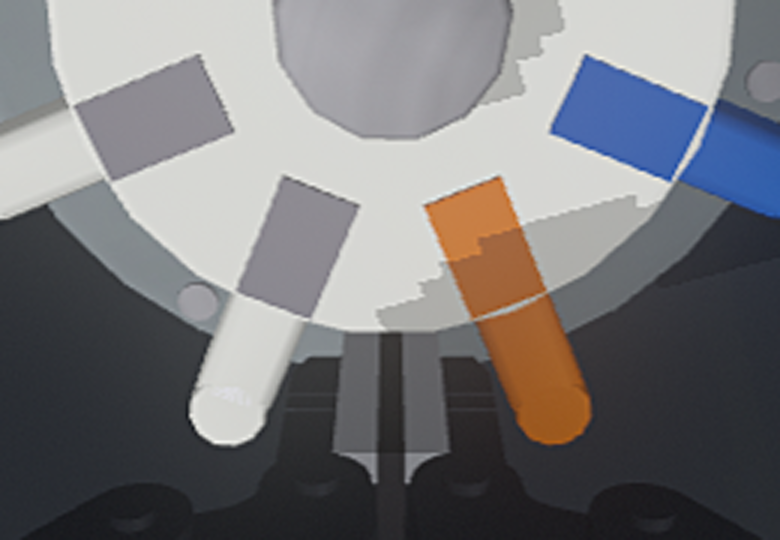

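View pics/s6.png

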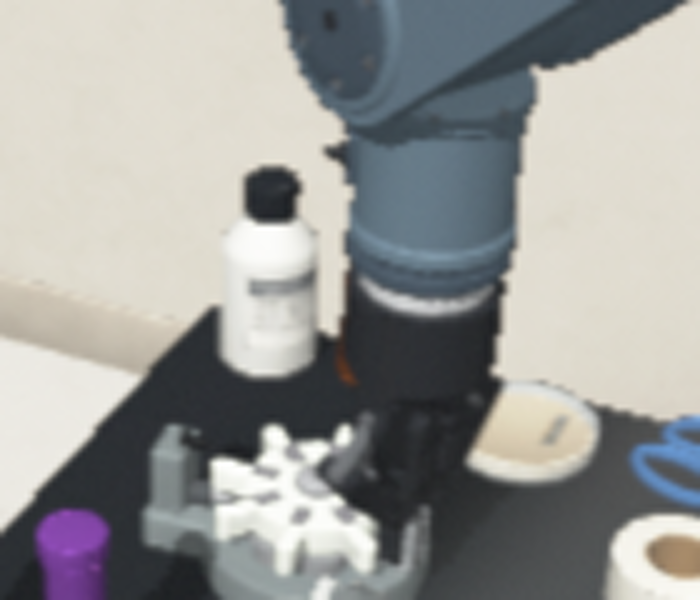

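Request:
send_rows --series '[-0.087,0,0,0,0.01,0.2,1,-0.087,0,0,0,0.01,0.2,1,-0.087,0,0,0,0.01,0.2,1,-0.087,0,0,0,0.01,0.2,1,-0.087,0,0,0,0.01,0.2,1]'

```text
t: 8.9
tool_pos: [0.4231, -0.1464, -0.0003]
tcp_rot: [0.541, 0.459, 0.534, -0.46]
force: [-0.2, -0.0, -0.8]
grip_width: 0.0
```

```bash
python3 - <<'E'
from ph import *
where();print(rel(stroke(208,.058)+[0,0,.0],Rt(np.radians(-62))))
im=phase();save(im,"w7.png",(120,0,480,270),2.2)
E
```

```text
t 8.9 p [ 4.231e-01 -1.464e-01 -3.000e-04] rad 0.0583 ang 186.8 jaw -81.1 tilt -1.0 F [-0.17 -0.05 -0.83]
(array([-0.333,  0.009, -0.003]), array([-0.  ,  0.14,  0.85]))
wrist hub [ 0.4809 -0.1396  0.0618] 4883 [0.02653982 0.02646898]
phase -17.99 9763
blue 2441 -109.0
orange 2162 -152.9
```

View pics/w7.png

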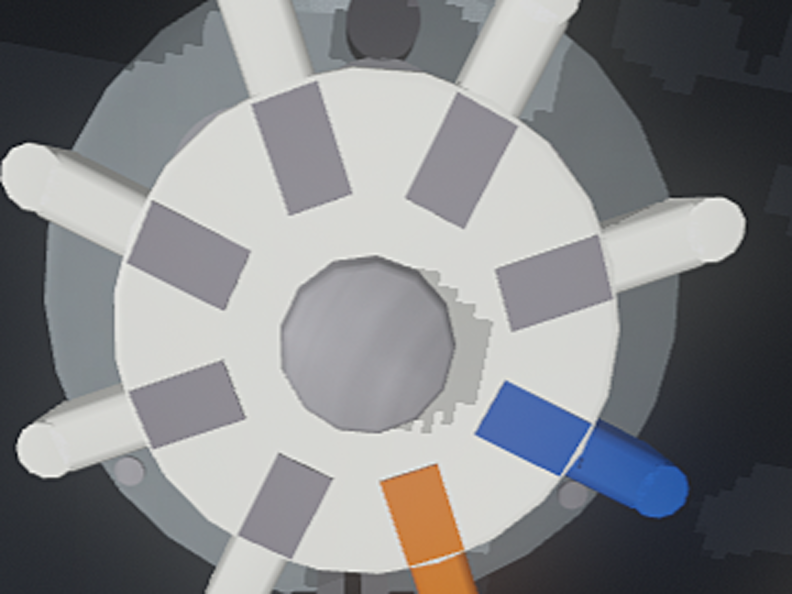

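Request:
send_rows --series '[-0.08,0,0,0,0.02,0.2,1,-0.08,0,0,0,0.02,0.2,1,-0.08,0,0,0,0.02,0.2,1,-0.08,0,0,0,0.01,0.15,1,0,0,0,0,0,0,1]'

```text
t: 9.57
tool_pos: [0.4312, -0.1663, 0.0011]
tcp_rot: [0.609, 0.365, 0.6, -0.368]
force: [0.6, 0.0, -0.1]
grip_width: 0.0004
```

```bash
python3 - <<'E'
from ph import *
where();print(rel(stroke(208,.058)+[0,0,.0],Rt(np.radians(-62))))
im=phase();save(im,"w8.png")
E
```

```text
t 9.575 p [ 0.4312 -0.1663  0.0011] rad 0.0565 ang 208.3 jaw -62.4 tilt -0.9999 F [ 0.56  0.   -0.06]
(array([-0.007,  0.014, -0.002]), array([ 0.04, -0.06, -0.01]))
wrist hub [ 0.4808 -0.1394  0.0617] 4732 [0.02669325 0.02831205]
phase 5.42 9916
blue 2408 -86.0
orange 2130 -130.3
```

View pics/w8.png

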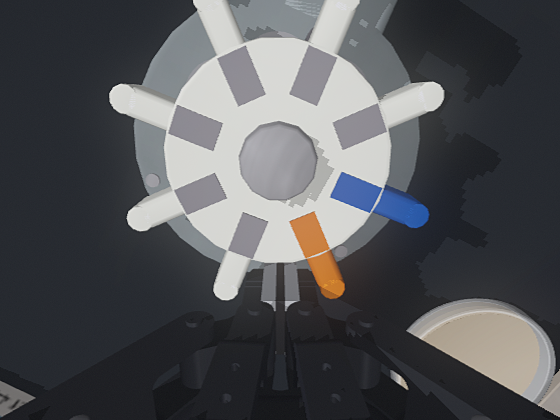

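Request:
send_rows --series '[-0.087,0,0,0.02,-0.03,0.2,1,-0.087,0,0,0.01,0,0.2,1,-0.087,0,0,0,0.01,0.2,1,-0.087,0,0,0,0.01,0.2,1,-0.087,0,0,0,0.01,0.2,1,-0.08,0,0,0,0.01,0.2,1,-0.08,0,0,0,0.01,0.2,1,-0.08,0,0,0,0.01,0.2,1,-0.08,0,0,0,0.01,0.15,1,0,0,0,0,0,0,1]'

```text
t: 10.88
tool_pos: [0.4612, -0.1921, 0.0004]
tcp_rot: [0.699, 0.114, 0.695, -0.12]
force: [1.9, -1.3, -2.3]
grip_width: -0.0
```

```bash
python3 - <<'E'
from ph import *
where();print(rel(stroke(253,.058)+[0,0,.0],Rt(np.radians(-17))))
im=phase();save(im,"w9.png")
E
```

```text
t 10.875 p [ 4.612e-01 -1.921e-01  4.000e-04] rad 0.0562 ang 249.3 jaw -19.0 tilt -1.0 F [ 1.95 -1.29 -2.32]
(array([-0.036,  0.007,  0.007]), array([ 0.02, -0.07,  0.15]))
wrist hub [ 0.4801 -0.1389  0.0618] 4814 [0.02660962 0.02634991]
phase 4.46 10106
blue 2573 -41.8
orange 2163 -87.3
```

View pics/w9.png

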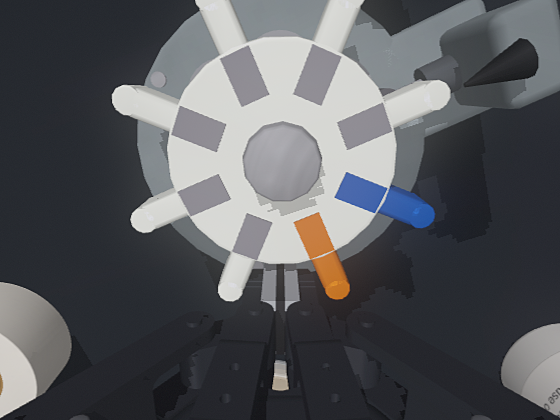

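Request:
send_rows --series '[-0.09,0,0,0.02,-0.06,0.2,1,-0.09,0,0,0.0,0,0.2,1,-0.09,0,0,0,0.01,0.2,1,-0.087,0,0,0,0.01,0.2,1,-0.087,0,0,0,0.01,0.2,1,-0.087,0,0,0,0.01,0.2,1,-0.087,0,0,0,0.01,0.2,1,-0.08,0,0,0,0.01,0.2,1,-0.08,0,0,0,0.01,0.18,1,0,0,0,0,0,0,1]'

```text
t: 12.18
tool_pos: [0.5003, -0.1891, -0.0003]
tcp_rot: [0.688, -0.158, 0.691, 0.153]
force: [2.8, -1.1, -1.7]
grip_width: 0.0002
```

```bash
python3 - <<'E'
from ph import *
where();print(rel(stroke(298,.058)+[0,0,.0],Rt(np.radians(28))))
im=phase();save(im,"w10.png")
E
```

```text
t 12.175 p [ 5.003e-01 -1.891e-01 -3.000e-04] rad 0.0532 ang 291.2 jaw 25.4 tilt -1.0 F [ 2.81 -1.15 -1.67]
(array([-0.045, -0.006,  0.005]), array([-0.01, -0.19,  0.26]))
wrist hub [ 0.4792 -0.139   0.0617] 4816 [0.02627897 0.02675461]
phase 0.92 10142
blue 2577 0.7
orange 2147 -45.8
```

View pics/w10.png

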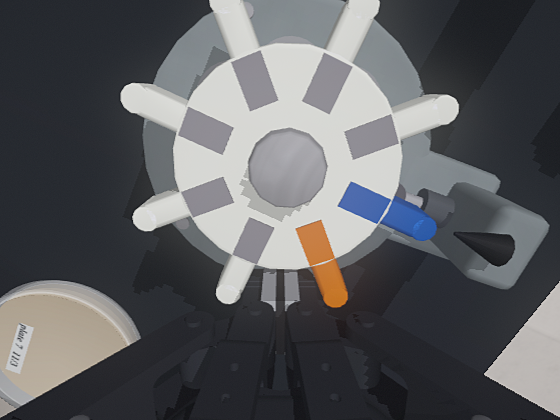

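Request:
send_rows --series '[-0.04,0,0,0,-0.15,0.15,1,0,0,0,0,0,0.08,1,0,0,0,0,0,0,1,0,0,0,0,0,0,1]'

```text
t: 12.72
tool_pos: [0.5052, -0.1887, -0.0011]
tcp_rot: [0.684, -0.17, 0.689, 0.168]
force: [0.6, -0.2, 1.0]
grip_width: 0.0001
```

```bash
python3 - <<'E'
from ph import *
where()
im=phase();save(im,"w11.png")
E
```

```text
t 12.725 p [ 0.5052 -0.1887 -0.0011] rad 0.0549 ang 296.2 jaw 27.6 tilt -1.0 F [ 0.56 -0.16  1.  ]
wrist hub [ 0.4793 -0.1391  0.0618] 4923 [0.02637962 0.02981215]
phase 5.59 10339
blue 2680 5.4
orange 2229 -41.0
```

View pics/w11.png

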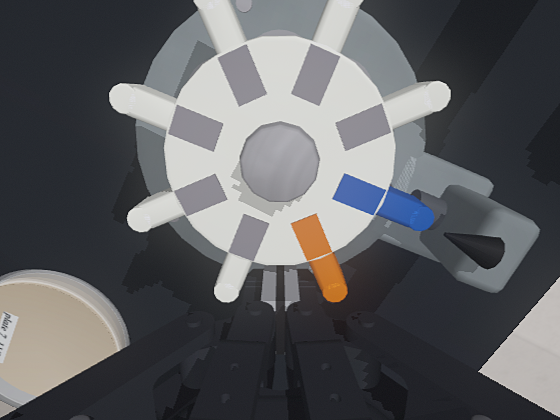

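Blue is now settled at the pointer (phase 5.6°, pointer about 5.5°) and the finger is centred in its gap with no load. I'll lift straight up.

Request:
send_rows --series '[0,0,0,-0.3,0,0,1,0,0,0,-0.4,0,0,1,0,0,0,-0.6,0,0,1,0,0,0,-0.8,0,0,1,0,0,0,-0.8,0,0,1,0,0,0,-0.8,0,0,1,0,0,0,-0.8,0,0,1,0,0,0,-0.8,0,0,1,0,0,0,-0.8,0,0,1,0,0,0,0,0,0,1,0,0,0,0,0,0,1]'

```text
t: 14.15
tool_pos: [0.5075, -0.1888, 0.1663]
tcp_rot: [0.686, -0.172, 0.687, 0.165]
force: [0.1, 0.0, -0.2]
grip_width: 0.0003
```

```bash
python3 - <<'E'
from ph import *
where()
im=phase();save(im,"w12.png")
im=r.get_image("scene");save(im,"s12.png")
for n in ("blue_lug","pointer","hub"): print(n,[np.round(d["at"],3) for d in r.tip_of("scene",n)[:2]])
print([np.round(d["at"],3) for d in r.tip_of("scene","blue_tube")[:1]])
E
```

```text
t 14.15 p [ 0.5075 -0.1888  0.1663] rad 0.056 ang 298.3 jaw 27.6 tilt -1.0 F [ 0.07  0.03 -0.22]
wrist hub [ 0.4794 -0.1397  0.0617] 927 [0.02611081 0.03164572]
phase 5.52 1976
blue 505 5.1
orange 493 -41.2
blue_lug [array([ 0.531, -0.131,  0.05 ])]
pointer [array([ 0.539, -0.137,  0.062])]
hub [array([ 0.484, -0.137,  0.06 ])]
[array([0.525, 0.142, 0.008])]
```

View pics/w12.png

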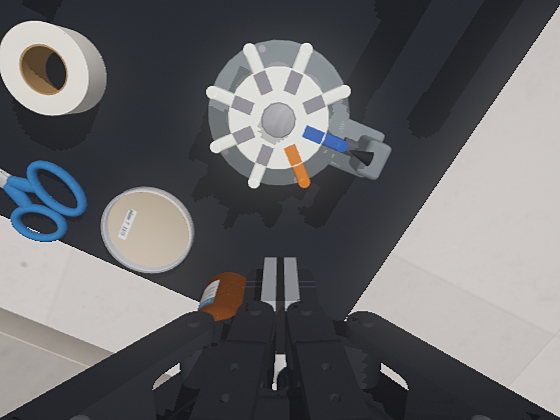

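View pics/s12.png

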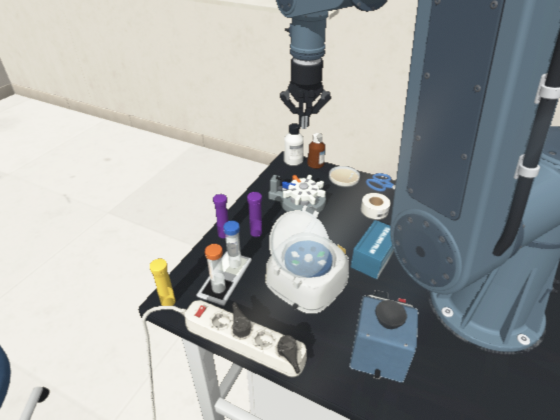

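The blue lug (325,138) points at the pointer cone (360,155). The hand is clear, nothing else has moved, and no force is reading on the wrist. Handing the job in.

```bash
python3 -c "
from workcell import r
print(r.finish_job())"
```

```text
the job is handed in; nothing more can be done
None
```

The dial is set to blue, because the blue-capped tube stands on the white square. I put the shut fingertip into a gap between lugs and swept it round anticlockwise for three clicks. I checked the wheel in the wrist camera after each click, then lifted the hand clear and handed the job in at about 14 s.

**Last checks:**
- **Wheel:** the blue lug lay at 5.1–5.5° in the world frame. The detent direction towards the pointer is about 5.5°, and the limit is 8° either way.
- **Dial:** the hub had moved no more than about 2 mm from its first measured position.
- **Tubes and bystanders:** the blue tube read the same position as at the start in the scene camera. The orange tube, bottles and dish looked unmoved in the pictures, but I did not measure them again.
- **Hand:** it was clear of everything, with no force on the wrist.

**Checks that disagreed:**
- **Fingertip height:** the wrist and scene cameras both put the fingertip about 35 mm behind the TCP that the robot reports. I trusted the cameras and took the fingertip down in small steps. No contact force showed even when the reported TCP was below the top of the foot, which fits the cameras.
- **Third click:** the wheel first stopped about 4.5° short because the following lug rested on the finger. Moving the finger on about 5 mm let the wheel settle.

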